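# Lock the keys away for two hours

## Robot

A 6-joint arm with a two-finger parallel gripper is mounted at the origin on the work surface. World frame = base frame: x ahead of the robot, y to its left, z up, the work surface at z = 0. Lengths are in m, angles in degrees, forces in N, time in s.
With the tool pointing down it reaches from about 0.375 to 0.75 m from the base axis. Payload 9 kg.
Tool frame: the origin (TCP) lies where the fingers leave the gripper's body, on its centre line; the fingertips stand 73 mm ahead of it and the grasp point (between the pads) lies 54 mm ahead of it (robot.tip_reach is the distance from the TCP to the fingertips, in m); z points along the fingers, y is the line along which they close (so a half turn about z gives the same grasp; the last joint's range is limited). The gripper opens to 85 mm and grips with 20 to 120 N. Pads are 22 mm wide; open, the fingers measure 114 mm over their backs; the gripper's body (76 mm by 85 mm) begins 54 mm behind the grasp point. The pads swing forward as they close: fully open they stand 13 mm farther back than shut.
Start: joints at [64.36, 5.964, 5.575, 89.605, 0, 77.527], TCP at [0.137, 0.584, 0.304] pointing down, gripper open.
Joint ranges: [-171.21, 171.21], [-48.23, 106.86], [-62.78, 66.21], [-105.2, 120.99], [-86.42, 89.51], [-180, 180]. Speed limits (degrees/s): [127.2, 127.2, 147.25, 180, 180, 180].

## Interface

Orientations are given as [roll, pitch, yaw] about the fixed x, y, z axes, in that order (R = Rz(yaw) Ry(pitch) Rx(roll)).
In Python, from plant import robot gives the robot as it stands. Calls block until the motion is done:
- robot.move_pose(position, orientation): joint-space move of the TCP to a pose.
- robot.line_to(position, vel=0.15, rotation=None, guard=None): straight line of the TCP; rotation=None keeps the orientation; vel is the mean speed in m/s. With guard (N) it stops when the force on the tool has changed by that much, and returns True; else False.
- robot.goto_joints(angles): joint-space move.
- robot.set_gripper(opening): finger opening in m; the grip force is fixed at half the most; returns when the fingers have stopped.
- robot.pause(seconds).
- robot.ik(position, orientation): joint angles nearest the present ones, or None.
- robot.observe(): the state.
- robot.grab_frame(name): name is "scene" or "top" or "wrist"; returns the picture (384x512x3 uint8, blue, green, red); there is no depth.
- robot.get_calibration(name): a dict with "vertical_fov" (degrees; the focal length in pixels is half the picture's height over the tangent of half this angle, whatever the lens; pixels are square), "cx", "cy" (the principal point, pixels), "k1" (the pictures are not rectified: a ray, as slopes to the right and down, at radius r is drawn at 1 + k1 r^2 times it, then the intrinsics apply), "rvec" (rotation vector, rad) and "tvec" (3), from world to camera coordinates, as OpenCV has them. Camera axes: x right, y down, z forward; pixel columns grow to the right and rows downward; lengths in m; the calibration is good to about 2 mm. A picture is of the moment at which its call begins: read the wrist's pose just before it. get_calibration takes no time and is no camera call; for the wrist camera it gives the pose at the moment of the call.
A pose or a line that the arm cannot do raises robot.IKError and nothing moves.
- robot.job_done(): hands the job in; it is judged then, once.
The state is a dict: "time": time; "q": joint angles; "qvel": joint speeds; "joint_torque": joint torques, N m; "tool_pos": TCP position; "tcp_rot": TCP orientation; "ft_force": force on the tool from outside, world axes, zero at the start; "torque": the same for the moment, N m; "gripper_width": finger opening in m; "gripper_force": force on a finger pad.
Only numpy, scipy, OpenCV 4.12 (cv2) and the standard library are available. Lean on these libraries where they do the work, as an engineer would, in place of code of your own. Each camera call takes 0.05 s, during which the arm holds its last target. There are 200 camera calls.

## Task

Friends are coming for drinks, so lock every key on the hallway shelf away in the time-lock key box for two hours: turn its dial to the green release mark, slide the cover fully open to its stop, lay all the keys in the well, slide the cover fully shut, and set the dial on the two-dot mark. Leave the whistle and the bottle opener where they lie.

Things in the scene. Friction and masses are not known exactly. Their poses are not given: they have to be found in the camera images.
- keybox: time-lock key box screwed to the shelf: 160 mm along its x, 352 mm along its y. Black side walls 58 mm high (inner faces at x = +-62 mm), key well at the -y end, grey deck 49 mm high on the +y half, dial at the +y end; an aluminium cover slides along y over well and deck. Origin: centre of its underside on the shelf.
- well (a point): centre of the key well's blue felt floor, 8 mm above the shelf; axes as the box. The well is 124 mm along x and 120 mm along y, open above; end wall 49 mm high; the shut cover's underside is 42 mm above this floor.
- cover (a joint): sliding cover (128 mm long): 0 m shut over the well, 0.125 m fully open at its end stop (along the box's +y, over the deck). About 2.5 N of friction, stays where it is left. Unless the dial is on green, a steel bolt holds it shut; while it is open the dial cannot leave green.
- cover_grip (a point): centre of the top of the cover's orange grip: a bar 70 mm along x, 14 mm along y, standing 26 mm above the cover plate (plate top 54 mm, bar top 80 mm above the shelf). Moves with the cover; axes as the box.
- dial (a joint): angle of the dial, growing clockwise from above. Click stops at 0 (green mark: released), 0.698 (one white dot), 1.396 (two dots), 2.094 rad (three dots), hard stops at both ends. At 0 the pointer is 60 degrees anticlockwise of the box's +x; at two dots 20 degrees clockwise of it. The clicks take about 0.2 N m and draw the dial to the nearest mark.
- dial_grip (a point): centre of the top of the dial's black bar grip, on the dial's axis, 85 mm above the shelf; turns with the dial. The bar is 46 mm along this point's x, 13 mm along y, 28 mm high, over a round skirt 52 mm wide (skirt top 57 mm above the shelf). A white line marks the pointer end, at this point's +x.
- key_brass: brass door key; head 28 x 26 x 7 mm thick, blade 34 x 9 x 3 mm. May be absent. Lies flat; blade at half the head's thickness. Origin: centre of the underside of the head; x: along the blade towards its tip; y: across the head; z: up.
- key_bike: bike-lock key with a red plastic head 32 x 24 x 8 mm thick, steel blade 30 x 7 x 3 mm. May be absent. Lies flat; blade at half the head's thickness. Origin: centre of the underside of the head; x: along the blade towards its tip; y: across the head; z: up.
- key_cellar: steel cellar key with a blue plastic head 27 x 27 x 8 mm thick, blade 34 x 8 x 3 mm. May be absent. Lies flat; blade at half the head's thickness. Origin: centre of the underside of the head; x: along the blade towards its tip; y: across the head; z: up.
- key_letterbox: letterbox key with a green plastic head 25 x 21 x 8 mm thick, steel blade 24 x 7 x 3 mm. May be absent. Lies flat; blade at half the head's thickness. Origin: centre of the underside of the head; x: along the blade towards its tip; y: across the head; z: up.
- key_office: steel office key with a white plastic head 26 x 25 x 8 mm thick, blade 32 x 8 x 3 mm. May be absent. Lies flat; blade at half the head's thickness. Origin: centre of the underside of the head; x: along the blade towards its tip; y: across the head; z: up.
- key_car: car key with its blade folded in: black fob 60 x 36 x 13 mm thick. May be absent. Lies flat on the shelf. Origin: centre of its underside; x: along its length; y: across it; z: up.
- whistle: chrome whistle, 46 mm long, 20 mm high; not a key, stays where it lies. Origin under its round chamber.
- opener: folded steel bottle opener, 90 x 16 x 10 mm; not a key, stays where it lies. Origin: centre of its underside.

How it is judged:
By the outcome, as a careful person would: the job done as asked, in the order asked, and still so for the second after the job is handed in, with the robot touching nothing.
Of key_brass, key_bike, key_cellar, key_letterbox, key_car, key_office only 4 to 6 are there at a start; the rules pass over those that are not, and their reading is None.
At some moment in a run one of key_brass, key_bike, key_cellar, key_letterbox, key_car, key_office may be knocked a few centimetres aside while the robot is not near it.
Once in a run the grip may slacken for a moment while it holds something.
It also fails if it takes over 210 s, if anything falls off the work surface, if the arm or the gripper's body presses on something with over 40 N, if the wrist force passes 120 N, or if a joint passes its speed limit or range.

## Working session

There is one attempt and no reset: what is moved stays moved. The work goes in short steps, each a Python script; the robot and the scene stay as the last script left them, time stands still between calls to the robot, and variables do not carry over. Pictures are saved under pics/ and viewed, at most 14 in all, crops included, and the job is handed in when it is done.

```bash
ls; mkdir -p pics; python3 - <<'E'
from plant import robot
import cv2
for n in ("scene","top","wrist"):
    c=robot.get_calibration(n); print(n,{k:(v if isinstance(v,(int,float)) else list(map(lambda a:round(float(a),4),v))) for k,v in c.items()})
    cv2.imwrite(f"pics/{n}0.png",robot.grab_frame(n))
E
```

```text
pics
scene {'vertical_fov': 48.81991301357932, 'cx': 257.22268118230033, 'cy': 193.88189880908686, 'k1': -0.07934452936318981, 'rvec': [2.3328, 0.7328, -0.2939], 'tvec': [-0.4488, -0.2338, 1.3061]}
top {'vertical_fov': 44.71520151386463, 'cx': 254.55911542271818, 'cy': 189.76749024053578, 'k1': -0.1451154510346399, 'rvec': [2.1604, -2.1923, 0.0562], 'tvec': [0.0002, 0.5681, 1.328]}
wrist {'vertical_fov': 61.80628488340554, 'cx': 255.46407713464615, 'cy': 185.33606852127383, 'k1': -0.0714911712946214, 'rvec': [-2.2754, -1.806, -0.2578], 'tvec': [-0.5985, -0.0361, 0.3802]}
```

View pics/top0.png

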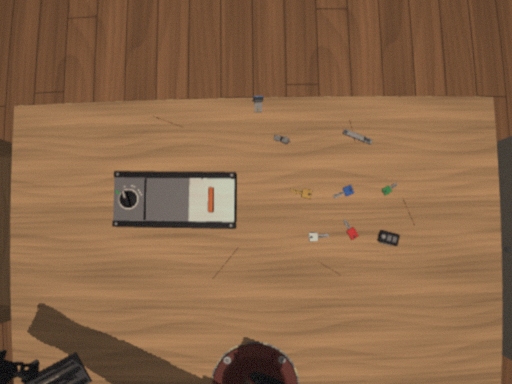

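View pics/scene0.png

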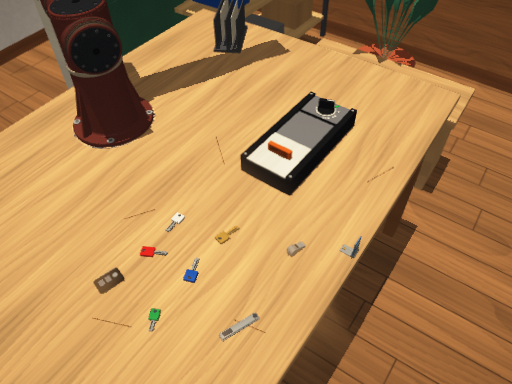

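The top view shows all six keys: brass (306,192), blue (347,190), green (388,189), white (314,237), red (351,233) and the car fob (388,238). The whistle is at (282,139) and the opener at (357,137). The box spans (113..237, 171..228), with its dial at (128,199) and the orange grip at (211,199). Next I'll take closer wrist views.

```bash
cat > h.py <<'E'
import numpy as np, cv2
from plant import robot
def cam(n):
    c=robot.get_calibration(n); f=192/np.tan(np.radians(c["vertical_fov"]/2))
    K=np.array([[f,0,c["cx"]],[0,f,c["cy"]],[0,0,1]]); R=cv2.Rodrigues(np.array(c["rvec"],float))[0]
    return K,np.array([c["k1"],0,0,0.]),R,np.array(c["tvec"],float).ravel()
def world(C,px,z):
    K,d,R,t=C; u=cv2.undistortPoints(np.array(px,float).reshape(-1,1,2),K,d).reshape(-1,2)
    D=np.c_[u,np.ones(len(u))]@R; o=-R.T@t
    return o+D*((z-o[2])/D[:,2])[:,None]
def pix(C,P):
    K,d,R,t=C; return cv2.projectPoints(np.array(P,float).reshape(-1,1,3),R,t,K,d)[0].reshape(-1,2)
def shot(n,name=None):
    C=cam(n); im=robot.grab_frame(n)
    if name: cv2.imwrite(f"pics/{name}.png",im)
    return C,im
E
python3 - <<'E'
from h import *
np.set_printoptions(precision=3,suppress=True)
C=cam("top")
print("shelf",world(C,[(306,192),(347,190),(388,189),(314,237),(351,233),(388,238),(282,139),(357,137),(258,103)],.005))
print("box screws",world(C,[(117,175),(232,175),(233,225),(116,224)],.058),"dial",world(C,[(128,199)],.085),"grip",world(C,[(211,199)],.08))
K,d,R,t=cam("wrist"); o=robot.observe(); print("wristcam",-R.T@t,o["tool_pos"],o["tcp_rot"],"fwd",R[2],"right",R[0])
def tryik(p,yaw):
    q=robot.ik(p,[180,0,yaw]); print(p,yaw,None if q is None else np.round(q,0))
for p in ([.45,-.2,.3],[.5,.25,.3],[.5,.3,.15]):
    for y in (0,90,-90,180): tryik(p,y)
E
```

```text
shelf [[ 0.56  -0.158  0.005]
 [ 0.564 -0.278  0.005]
 [ 0.565 -0.4    0.005]
 [ 0.429 -0.178  0.005]
 [ 0.439 -0.287  0.005]
 [ 0.422 -0.396  0.005]
 [ 0.718 -0.091  0.005]
 [ 0.721 -0.313  0.005]
 [ 0.828 -0.022  0.005]]
box screws [[0.614 0.385 0.058]
 [0.608 0.054 0.058]
 [0.467 0.053 0.058]
 [0.474 0.387 0.058]] dial [[0.543 0.344 0.085]] grip [[0.54  0.112 0.08 ]]
wristcam [0.065 0.6   0.374] [0.137 0.584 0.303] [-179.947   -0.011  166.833] fwd [ 0.275 -0.066 -0.959] right [ 0.227  0.974 -0.002]
[0.45, -0.2, 0.3] 0 [-39. -13. -13.  90.   0. 141.]
[0.45, -0.2, 0.3] 90 [-39. -13. -13.  90.   0.  51.]
[0.45, -0.2, 0.3] -90 [ -39.  -13.  -13.   90.    0. -129.]
[0.45, -0.2, 0.3] 180 [-39. -13. -13.  90.   0. -39.]
[0.5, 0.25, 0.3] 0 [  13.   -1.   -2.   89.    0. -167.]
[0.5, 0.25, 0.3] 90 [ 13.  -1.  -2.  89.   0. 103.]
[0.5, 0.25, 0.3] -90 [ 13.  -1.  -2.  89.   0. -77.]
[0.5, 0.25, 0.3] 180 [13. -1. -2. 89.  0. 13.]
[0.5, 0.3, 0.15] 0 [  18.    5.  -12.   73.    0. -162.]
[0.5, 0.3, 0.15] 90 [ 18.   5. -12.  73.   0. 108.]
[0.5, 0.3, 0.15] -90 [ 18.   5. -12.  73.   0. -72.]
[0.5, 0.3, 0.15] 180 [ 18.   5. -12.  73.   0.  18.]
```

```bash
python3 - <<'E'
from h import *
robot.move_pose([.44,-.28,.33],[180,0,180]); C,im=shot("wrist","wk"); 
robot.move_pose([.48,.24,.33],[180,0,180]); C,im2=shot("wrist","wb"); print(robot.observe()["time"])
E
```

```text
5.35
```

View pics/wk.png

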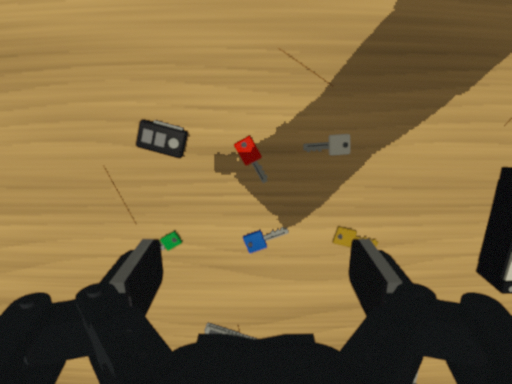

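View pics/wb.png

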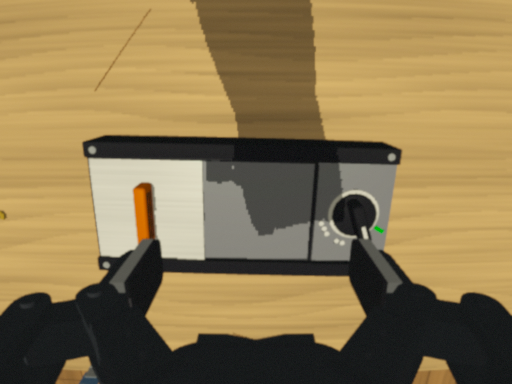

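The key view shows the fob (162,139), red (248,150), white (340,145), green (171,240), blue (255,240) and brass (345,237). The box view shows the dial at (354,213), with its pointer line at (365,233), apparently on the one-dot mark. The green mark is at (378,229), and the fingers hide parts of the picture. I'll take an unobstructed view of the box.

```bash
python3 - <<'E'
from h import *
np.set_printoptions(precision=4,suppress=True)
robot.move_pose([.61,.22,.30],[180,0,180]); C,im=shot("wrist","wb2")
hsv=cv2.cvtColor(im,cv2.COLOR_BGR2HSV)
def blobs(m,lo,hi):
    n,l,s,c=cv2.connectedComponentsWithStats(m); return [(tuple(c[i].round(1)),s[i,4]) for i in range(1,n) if lo<=s[i,4]<=hi]
o=cv2.inRange(hsv,(3,150,90),(14,255,255)); print("orange",blobs(o,50,9999))
cs=max(cv2.findContours(o,0,2)[0],key=cv2.contourArea); r=cv2.minAreaRect(cs); print(r, world(C,[r[0]],.08))
cv2.imwrite("pics/wb2z.png",cv2.resize(im[:, :],(800,600),interpolation=cv2.INTER_CUBIC))
E
```

```text
orange [((np.float64(145.5), np.float64(94.1)), np.int32(232))]
((147.3240203857422, 93.86335754394531), (76.15283966064453, 8.328965187072754), 87.22978973388672) [[0.5381 0.1234 0.08  ]]
```

View pics/wb2z.png

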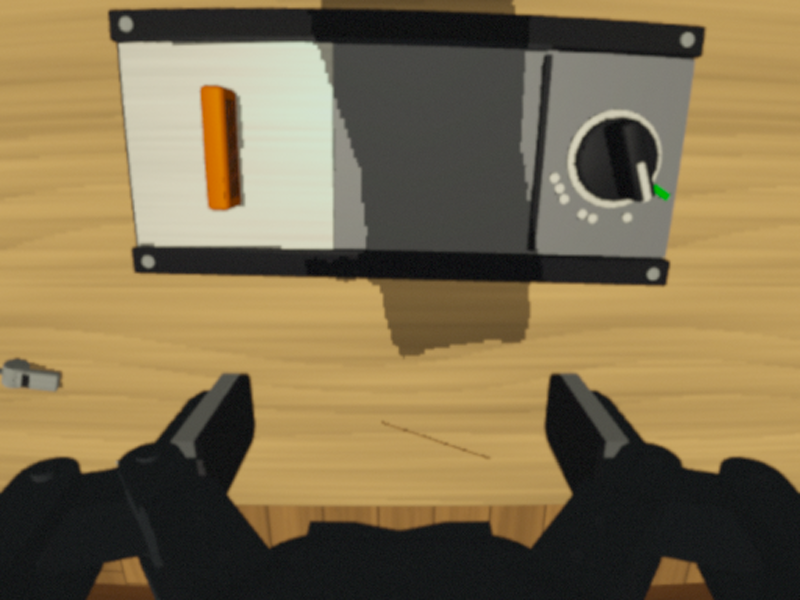

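The box is clear in this zoomed view (factor 1.5625). The screws are at (126,24), (687,40), (653,273) and (148,262), and the orange top is centred near (217,148). The skirt ring is at (614,158), and the white line runs (641,163)–(648,199), on the one-dot side.

```bash
python3 - <<'E'
from h import *
np.set_printoptions(precision=4,suppress=True)
C=cam("wrist"); im=cv2.imread("pics/wb2.png"); z=512/800
S=world(C,np.array([(126,24),(687,40),(653,273),(148,262)])*z,.059)[:,:2]
c=S.mean(0); y=(S[1]+S[2]-S[0]-S[3]); y/=np.linalg.norm(y); x=np.array([y[1],-y[0]])
print("c",c,"yaw",np.degrees(np.arctan2(x[1],x[0])),"spacing",np.linalg.norm(S[0]-S[1]),np.linalg.norm(S[1]-S[2]),np.linalg.norm(S[2]-S[3]))
loc=lambda p:np.c_[(p[:,:2]-c)@x,(p[:,:2]-c)@y]
for n,p,h in (("ring",[(614,158)],.05),("line",[(641,163),(648,199)],.085),("1dot,green",[(627,217),(661,192)],.049),("grip top",[(202,87),(226,87),(232,209),(210,209),(217,148)],.08)):
    print(n,loc(world(C,np.array(p)*z,h)).round(4).tolist())
cr=im[55:150,340:450]; print(cr.shape)
cv2.imwrite("pics/dial.png",cv2.convertScaleAbs(cv2.resize(np.hstack([cr,im[45:140,110:180]]),None,fx=4,fy=4,interpolation=cv2.INTER_CUBIC),alpha=1.6,beta=20))
E
```

```text
c [0.5422 0.2223] yaw -1.3816801963195 spacing 0.32904775354142424 0.1418455772545455 0.32946834989828844
ring [[-0.0008, 0.1322]]
line [[0.0008, 0.1335], [0.0208, 0.1406]]
1dot,green [[0.0363, 0.1463], [0.0193, 0.1667]]
grip top [[-0.0339, -0.1129], [-0.0339, -0.0994], [0.0335, -0.0998], [0.0337, -0.1129], [-0.001, -0.1064]]
(95, 110, 3)
```

View pics/dial.png

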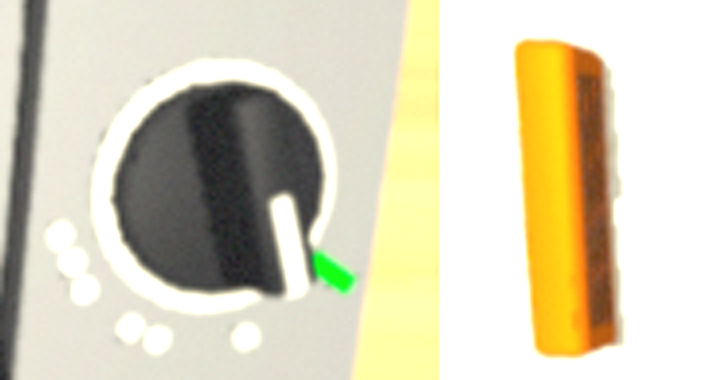

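```bash
cat >> h.py <<'E'
BC=np.array([.5422,.2223]); BY=-1.38
ex=np.array([np.cos(np.radians(BY)),np.sin(np.radians(BY))]); ey=np.array([-ex[1],ex[0]])
def bw(x,y,z): return [*(BC+x*ex+y*ey),z]
def dial(a0,a1):
    "turn the dial from a0 to a1, deg ccw from box +x"
    y0,y1=BY+a0+180,BY+a1+180
    robot.set_gripper(.05)
    robot.move_pose(bw(0,.133,.2),[180,0,y0]); robot.line_to(bw(0,.133,.137)); robot.set_gripper(0)
    w=robot.observe()["gripper_width"]
    n=max(2,int(abs(y1-y0)/8))
    for y in np.linspace(y0,y1,n+1)[1:]: robot.move_pose(bw(0,.133,.137),[180,0,y])
    robot.pause(.2); w2=robot.observe(); robot.set_gripper(.05); robot.line_to(bw(0,.133,.2))
    return w,w2["gripper_width"],w2["ft_force"],w2["torque"]
def cover(y0,y1):
    robot.set_gripper(.05); r=[180,0,BY+180]
    robot.move_pose(bw(0,y0,.18),r); robot.line_to(bw(0,y0,.134),vel=.1); robot.set_gripper(0)
    w=robot.observe()["gripper_width"]
    g=robot.line_to(bw(0,y1,.134),vel=.06,guard=25); o=robot.observe()
    robot.set_gripper(.05); robot.line_to(bw(0,y1,.2))
    return w,g,o["gripper_width"],o["ft_force"],((np.array(o["tool_pos"])[:2]-BC)@ey).round(4)
E
python3 - <<'E'
from h import *
print(dial(20,60)); robot.move_pose([.61,.25,.30],[180,0,180]); robot.pause(.3)
C,im=shot("wrist"); p=pix(C,[bw(0,.133,.07)])[0].astype(int); print(p,robot.observe()["time"])
cv2.imwrite("pics/dial1.png",cv2.convertScaleAbs(cv2.resize(im[max(0,p[1]-50):p[1]+50,p[0]-60:p[0]+60],None,fx=4,fy=4,interpolation=cv2.INTER_CUBIC),alpha=1.5,beta=20))
E
```

```text
(0.011864671481902242, 0.011577123329762408, array([ 0.93631151, -7.55021434,  6.48037534]), array([-1.41339731,  0.08864882, -0.1070542 ]))
[370 102] 11.8583
```

View pics/dial1.png

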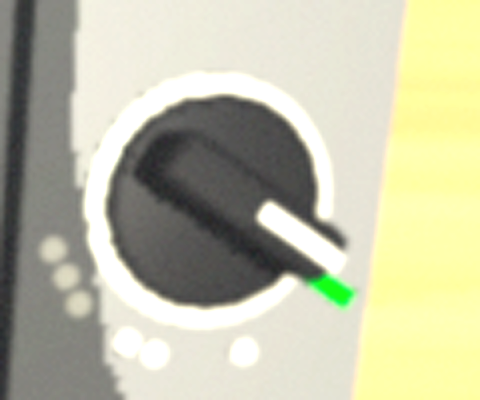

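The pointer now sits on the green mark. Next I'll open the cover and measure the keys.

```bash
cat >> h.py <<'E'
def keysview(name): 
    robot.move_pose([.59,-.28,.30],[180,0,180]); robot.pause(.1); return shot("wrist",name)
E
python3 - <<'E'
from h import *
np.set_printoptions(precision=4,suppress=True)
print(cover(-.1063,.0215)); C,im=shot("wrist","cov")
C,im=keysview("wk2"); print(robot.observe()["time"])
a=cv2.imread("pics/cov.png")
cv2.imwrite("pics/both.png",np.vstack([cv2.resize(im[:260],(590,300)),cv2.resize(a[:260],(590,300))]))
E
```

```text
(0.012426261711004057, True, 0.012140758005167625, array([-1.125 , -1.688 ,  4.8819]), np.float64(0.0175))
19.1083
```

View pics/both.png

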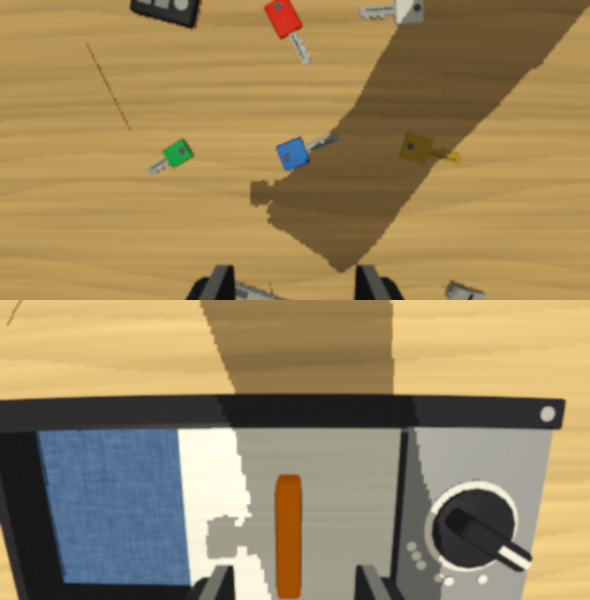

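The keys view (upper half) shows all six keys in place. The fob and white key are cut off at the top, and the well is open below. I'll check the cover's travel, then measure the key poses with masks from a better position.

```bash
cat >> h.py <<'E'
def keymask(im,k):
    hsv=cv2.cvtColor(im,cv2.COLOR_BGR2HSV)
    rng=dict(bike=((0,170,60),(5,255,255)),cellar=((100,130,50),(125,255,255)),letterbox=((50,130,40),(80,255,255)))
    if k=="bike": return cv2.inRange(hsv,*rng[k])|cv2.inRange(hsv,(174,170,60),(180,255,255))
    return cv2.inRange(hsv,*rng[k])
def big(m):
    c=cv2.findContours(m,cv2.RETR_EXTERNAL,2)[0]; return max(c,key=cv2.contourArea)
E
python3 - <<'E'
from h import *
np.set_printoptions(precision=4,suppress=True)
# cover edge/grip via saved cov picture: pose from that time
robot.move_pose([.61,.15,.30],[180,0,180]); robot.pause(.1)
C,a=shot("wrist","cov2"); hsv=cv2.cvtColor(a,cv2.COLOR_BGR2HSV)
o=cv2.inRange(hsv,(5,150,60),(16,255,255)); o[:60]*=1
r=cv2.boundingRect(big(o)); print(r)
P=world(C,[(r[0],r[1]+r[3]/2),(r[0]+r[2],r[1]+r[3]/2)],.08)[:,:2]-BC; print("grip y edges",P@ey,P@ex)
robot.move_pose([.53,-.28,.30],[180,0,180]); robot.pause(.1); C,im=shot("wrist","wk3")
for k,n in (("bike",None),("cellar",None),("letterbox",None)):
    r=cv2.minAreaRect(big(keymask(im,k))); print(k,r,world(C,[r[0]],.006), np.linalg.norm(np.diff(world(C,cv2.boxPoints(r),.006),axis=0),axis=1))
cv2.imwrite("pics/wk3z.png",cv2.resize(im[:280],(800,438),interpolation=cv2.INTER_CUBIC)); print(robot.observe()["time"])
E
```

```text
(341, 58, 27, 79)
grip y edges [0.0014 0.0256] [-0.0002 -0.0011]
bike ((245.91514587402344, 73.19953918457031), (28.85236167907715, 20.657207489013672), 61.69924545288086) [[ 0.4382 -0.2901  0.006 ]] [0.0221 0.0302 0.0224]
cellar ((253.93814086914062, 183.63919067382812), (21.107967376708984, 21.107967376708984), 68.96248626708984) [[ 0.5627 -0.2813  0.006 ]] [0.0249 0.0258 0.0254]
letterbox ((158.2923126220703, 182.76153564453125), (16.248550415039062, 20.093624114990234), 60.2551155090332) [[ 0.5618 -0.3952  0.006 ]] [0.0252 0.0192 0.0255]
22.6
```

View pics/wk3z.png

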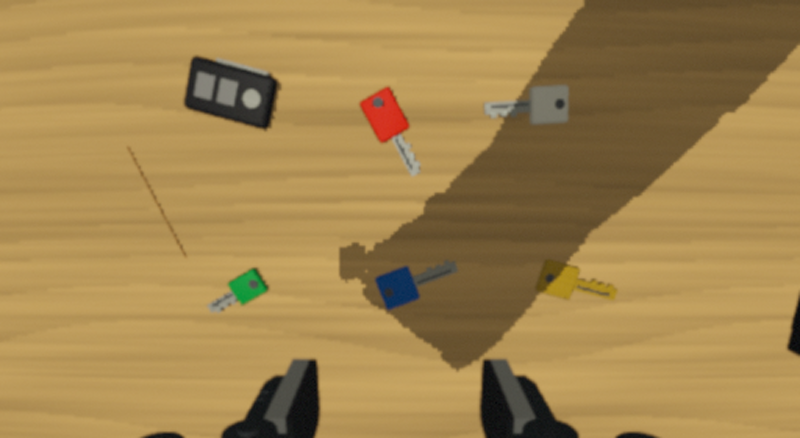

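The grip centre is at about +0.0186, so the cover is at its stop. The keys in this view (zoom 1.5625) have these head → tip pixels:

| Key | Head | Tip |
|---|---|---|
| red | (385,115) | (416,172) |
| white | (549,104) | (487,110) |
| green | (248,286) | (213,307) |
| blue | (398,287) | (455,266) |
| brass | (559,280) | (615,293) |
| fob | (232,92) | none |

I'll convert these to positions, touch the shelf to calibrate tip reach, then fetch the fob first.

```bash
cat >> h.py <<'E'
HOME=bw(0,-.106,.22)
def pick_place(k,xy,ang,w,tz,place,blade,ptip,reach):
    """xy,ang(deg): key head and blade direction; tz tip height at pick; place box xy; blade dir deg in box; ptip tip height at release"""
    q=robot.observe()["q"]; best=None
    for s in (0,180):
        y1=ang+s; y2=blade+BY+s
        a=robot.ik([*xy,.2],[180,0,y1]); b=robot.ik(bw(*place,.22),[180,0,y2])
        if a is None or b is None: continue
        c=abs(a[5]-b[5])+abs(a[5]-q[5])
        if best is None or c<best[0]: best=(c,y1,y2)
    _,y1,y2=best
    robot.set_gripper(min(.085,w+.024)); robot.move_pose([*xy,.16],[180,0,y1])
    hit=robot.line_to([*xy,tz+reach],vel=.1,guard=12)
    robot.set_gripper(0); o=robot.observe(); print(k,"hit",hit,"w",round(o["gripper_width"],4),"F",round(float(o["gripper_force"]),1),o["ft_force"].round(1),end=" ")
    robot.line_to([*xy,.2],vel=.25); o=robot.observe(); print("lifted",round(o["gripper_width"],4))
    if o["gripper_width"]<w*.6: print("MISSED"); return False
    robot.move_pose(bw(*place,.22),[180,0,y2]); o=robot.observe(); print("over",round(o["gripper_width"],4),end=" ")
    g=robot.line_to(bw(*place,ptip+reach),vel=.12,guard=12); o=robot.observe(); print("place hit",g,round(o["gripper_width"],4))
    robot.set_gripper(w+.01); robot.line_to(bw(*place,.22),vel=.25)
    return True
def topcheck(name):
    robot.move_pose(HOME,[180,0,BY+180]); robot.pause(.1); return shot("top",name)[1]
E
python3 - <<'E'
from h import *
import json
np.set_printoptions(precision=4,suppress=True)
C=cam("wrist"); Z=np.array([512/800,280/438])
px=dict(bike=[(385,115),(416,172)],office=[(549,104),(487,110)],letterbox=[(248,286),(213,307)],cellar=[(398,287),(455,266)],brass=[(559,280),(615,293)])
K={}
for k,p in px.items():
    h=world(C,[np.array(p[0])*Z],.007)[0]; t=world(C,[np.array(p[1])*Z],.004)[0]; v=(t-h)[:2]
    K[k]=(h[:2].round(4).tolist(),round(float(np.degrees(np.arctan2(v[1],v[0]))),1)); print(k,K[k],"len",np.linalg.norm(v).round(4))
im=cv2.imread("pics/wk3.png"); sub=cv2.inRange(im,(0,0,0),(75,60,60)); sub[95:]=0; sub[:,:100]=0; sub[:,200:]=0
sub=cv2.morphologyEx(sub,cv2.MORPH_CLOSE,np.ones((15,15)))
r=cv2.minAreaRect(big(sub)); b=world(C,cv2.boxPoints(r),.010); e=np.diff(b,axis=0); L=np.linalg.norm(e,axis=1); v=e[L.argmax()]
K["car"]=(b.mean(0)[:2].round(4).tolist(),round(float(np.degrees(np.arctan2(v[1],v[0]))),1)); print("car",K["car"],L,r)
json.dump(K,open("K.json","w"))
# tip height against opening, at an empty spot
robot.move_pose([.49,-.28,.12],[180,0,180])
for w in (.036,.024):
    robot.set_gripper(w); robot.line_to([.49,-.22,.095],vel=.15); g=robot.line_to([.49,-.22,.055],vel=.02,guard=4); print(w,g,robot.observe()["tool_pos"][2],robot.observe()["gripper_width"],robot.tip_reach)
    robot.line_to([.49,-.22,.12])
print(robot.observe()["time"])
E
```

```text
bike ([0.4385, -0.2896], 29.4) len 0.0446
office ([0.4302, -0.1762], -84.1) len 0.0427
letterbox ([0.5616, -0.3944], -59.2) len 0.035
cellar ([0.5621, -0.2805], 110.1) len 0.0456
brass ([0.5563, -0.1586], 76.5) len 0.0474
car ([0.423, -0.3958], 74.3) [0.0339 0.0606 0.0339] ((147.22515869140625, 58.999412536621094), (57.3220100402832, 32.42140579223633), 15.376252174377441)
0.036 True 0.07162839999018611 0.035949945254540365 0.0726
0.024 True 0.07259572378025361 0.023769558944770747 0.0726
28.1167
```

```bash
cat >> h.py <<'E'
import json
PL=dict(car=(.036,(.028,.012),0,.012),brass=(.026,(-.042,-.025),0,.012),cellar=(.027,(-.042,.025),0,.014),bike=(.024,(.038,-.024),180,.024),office=(.025,(-.040,0),0,.024),letterbox=(.021,(.0,-.026),0,.026))
def do(k):
    K=json.load(open("K.json")); w,pl,b,pt=PL[k]
    return pick_place(k,K[k][0],K[k][1],w,.002,pl,b,pt,.0726)
def changed(a,b,thr=45):
    d=cv2.absdiff(a,b).max(2); d[:165]=0;d[265:]=0;d[:,:275]=0;d[:,420:]=0
    n,l,s,c=cv2.connectedComponentsWithStats(cv2.dilate((d>thr).astype(np.uint8),np.ones((3,3))))
    return [(c[i].round().tolist(),int(s[i,4])) for i in range(1,n) if s[i,4]>14]
E
python3 - <<'E'
from h import *
t0=topcheck("t0"); ok=do("car"); t1=topcheck("t1"); ch=changed(t0,t1); print(ch)
if ok and all(np.hypot(c[0][0]-388,c[0][1]-238)<14 for c in ch):
    do("brass"); t2=topcheck("t2"); print(changed(t1,t2))
print(robot.observe()["time"])
E
```

```text
car hit False w 0.0342 F 60.4 [-0.7  1.   5.8] lifted 0.0343
over 0.0342 place hit True 0.0342
[([309.0, 194.0], 18), ([326.0, 194.0], 16), ([388.0, 238.0], 348)]
41.1
```

```bash
python3 - <<'E'
from h import *
robot.move_pose([.61,.12,.30],[180,0,180]); robot.pause(.1); _,a=shot("wrist")
robot.move_pose([.56,-.20,.30],[180,0,180]); robot.pause(.1); C,im=shot("wrist","wk4"); print(robot.observe()["time"])
cv2.imwrite("pics/b2.png",np.vstack([cv2.resize(im[:260],(590,300)),cv2.resize(a[:260],(590,300))]))
E
```

```text
43.1417
```

View pics/b2.png

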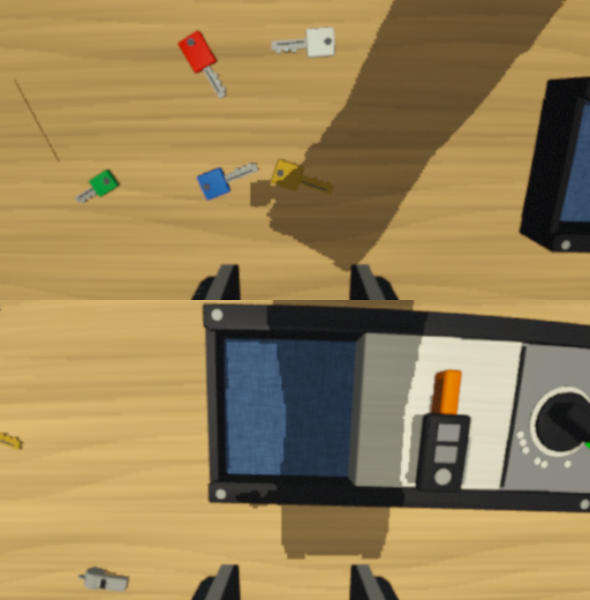

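The grip and well positions were right, but I placed relative to the box centre and missed the well's −0.106 offset. The fob is lying on the cover's grip bar at (444,452). The brass key was also knocked over to (285,174), while the other keys look unmoved. I'll fix the offset and fetch the fob first.

```bash
python3 - <<'E'
from h import *
np.set_printoptions(precision=4,suppress=True)
s=open("h.py").read()
s=s.replace("def do(k):","def wl(p): return (p[0],p[1]-.106)\ndef do(k):").replace(".002,pl,b,pt",".002,wl(pl),b,pt")
open("h.py","w").write(s)
# brass (and red/white check) from wk4
C=cam("wrist"); Z=np.array([512/590,260/300]); K=json.load(open("K.json"))
for k,p in dict(brass=[(287,174),(331,190)],bike=[(197,51),(223,94)],office=[(321,41),(272,47)],letterbox=[(104,183),(79,201)],cellar=[(213,183),(258,166)]).items():
    h=world(C,[np.array(p[0])*Z],.007)[0]; t=world(C,[np.array(p[1])*Z],.004)[0]; v=(t-h)[:2]
    print(k,h[:2],np.degrees(np.arctan2(v[1],v[0])).round(1),np.linalg.norm(v),"was",K[k])
    if k=="brass": K[k]=(h[:2].tolist(),float(np.degrees(np.arctan2(v[1],v[0]))))
json.dump(K,open("K.json","w"))
robot.move_pose([.61,.12,.30],[180,0,180]); robot.pause(.1); C,a=shot("wrist","fob")
W=world(C,np.array([(424,115),(469,115),(464,190),(417,188)])*Z,.093); L=np.c_[(W[:,:2]-BC)@ex,(W[:,:2]-BC)@ey]; print("fob box",L,L.mean(0))
hsv=cv2.cvtColor(a,cv2.COLOR_BGR2HSV); o=cv2.inRange(hsv,(5,150,60),(16,255,255)); r=cv2.boundingRect(big(o)); print("grip edges y",(world(C,[(r[0],r[1]+4),(r[0]+r[2],r[1]+4)],.08)[:,:2]-BC)@ey)
cv2.imwrite("pics/fobz.png",cv2.resize(a[55:175,320:450],None,fx=4,fy=4,interpolation=cv2.INTER_CUBIC))
E
```

```text
brass [ 0.5531 -0.2067] 69.3 0.047630606578406134 was [[0.5563, -0.1586], 76.5]
bike [ 0.438  -0.2896] 29.7 0.04440670858109038 was [[0.4385, -0.2896], 29.4]
office [ 0.4297 -0.1753] -83.8 0.04530241554630778 was [[0.4302, -0.1762], -84.1]
letterbox [ 0.5621 -0.3938] -58.2 0.03737075021018642 was [[0.5616, -0.3944], -59.2]
cellar [ 0.5623 -0.2811] 110.1 0.04838814228694364 was [[0.5621, -0.2805], 110.1]
fob box [[ 0.0013 -0.0089]
 [-0.      0.0251]
 [ 0.0567  0.0294]
 [ 0.0561 -0.0082]] [0.0285 0.0093]
grip edges y [-0.0006  0.0225]
```

View pics/fobz.png

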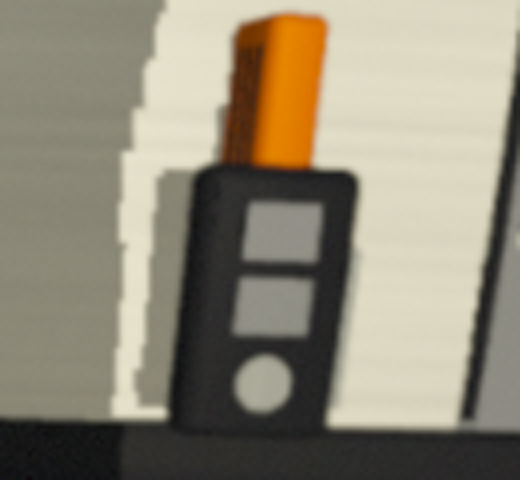

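The fob lies flat on the bar at box (0.029, 0.0095). I'll pick it up from there into the well, then press the cover to its stop again in case it was nudged.

```bash
python3 - <<'E'
from h import *
np.set_printoptions(precision=4,suppress=True)
p=bw(.029,.0095,.25); robot.move_pose(p,[180,0,BY+182]); 
ok=pick_place("car",p[:2],BY+2.7,.036,.079,wl((.028,.008)),0,.013,.0726)
if ok:
    print(cover(.016,.0245)); topcheck("t2")
print(robot.observe()["time"])
robot.move_pose([.61,.12,.30],[180,0,180]); robot.pause(.1); C,a=shot("wrist","fob2")
cv2.imwrite("pics/fob2z.png",cv2.resize(a[:180,150:],None,fx=2.2,fy=2.2,interpolation=cv2.INTER_CUBIC))
hsv=cv2.cvtColor(a,cv2.COLOR_BGR2HSV); o=cv2.inRange(hsv,(5,150,60),(16,255,255)); r=cv2.boundingRect(big(o)); print("grip edges y",r,(world(C,[(r[0]+r[2],r[1]+4)],.08)[:,:2]-BC)@ey)
E
```

```text
car hit False w 0.0342 F 59.8 [-0.5  1.   5.2] lifted 0.0343
over 0.0344 place hit False 0.034
(0.012226544412840552, True, 0.012796612637242995, array([-1.9722, -5.4892,  6.3701]), np.float64(0.0181))
53.325
grip edges y (371, 61, 29, 78) [0.0221]
```

View pics/fob2z.png

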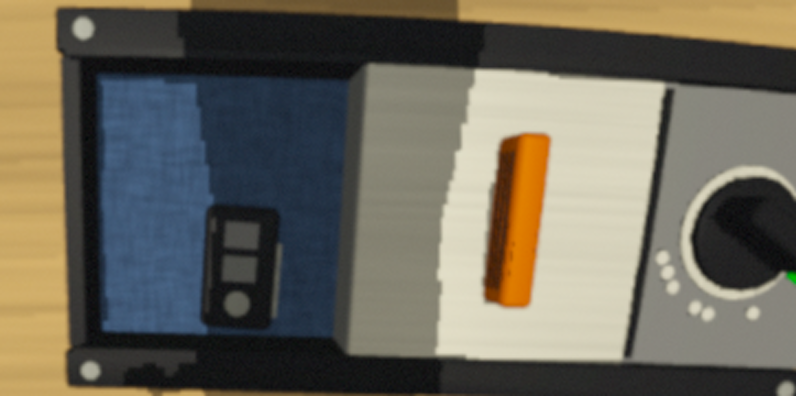

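The fob lies flat in the well and the cover is at its stop; a second push did not move it. Now for the other five keys, comparing top views between picks.

```bash
python3 - <<'E'
from h import *
prev=topcheck("u0"); C=cam("top"); K=json.load(open("K.json"))
for i,k in enumerate(("brass","cellar","bike","office","letterbox")):
    ok=do(k); now=topcheck(f"u{i+1}"); ch=changed(prev,now); e=pix(C,[[*K[k][0],.005]])[0]
    print(k,ok,e.round(),ch,robot.observe()["time"]); prev=now
    if not ok or not ch or any(np.hypot(*(np.array(c[0])-e))>20 for c in ch): print("STOP"); break
E
```

```text
brass hit False w 0.0236 F 58.8 [-0.4  0.8  6. ] lifted 0.023
over 0.023 place hit True 0.0236
brass True [323. 194.] [([326.0, 194.0], 16)] 64.5333
cellar hit False w 0.0249 F 59.4 [-0.3  0.7  5.8] lifted 0.0245
over 0.0247 place hit True 0.0246
cellar True [348. 191.] [([345.0, 191.0], 181)] 76.225
bike hit False w 0.0214 F 59.0 [-1.5  0.7  6.1] lifted 0.0217
over 0.0215 place hit False 0.0215
bike True [352. 233.] [([352.0, 233.0], 145)] 84.2417
office hit False w 0.0222 F 58.9 [-0.9  1.7  5.6] lifted 0.0223
over 0.0225 place hit False 0.0225
office True [313. 237.] [([316.0, 236.0], 143)] 91.4417
letterbox hit False w 0.0187 F 59.3 [0.1 1.3 6.4] lifted 0.0184
over 0.0188 place hit False 0.0188
letterbox True [386. 190.] [([388.0, 189.0], 133)] 99.8083
```

```bash
python3 - <<'E'
from h import *
robot.move_pose([.61,.12,.30],[180,0,180]); robot.pause(.1); C,a=shot("wrist","well")
t=robot.grab_frame("top")[120:290,100:440]
A=cv2.resize(a[:180,150:],(598,297),interpolation=cv2.INTER_CUBIC); cv2.imwrite("pics/wellz.png",np.vstack([cv2.convertScaleAbs(A,alpha=1.4),cv2.resize(t,(598,299))]))
E
```

```text
(no output)
```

View pics/wellz.png

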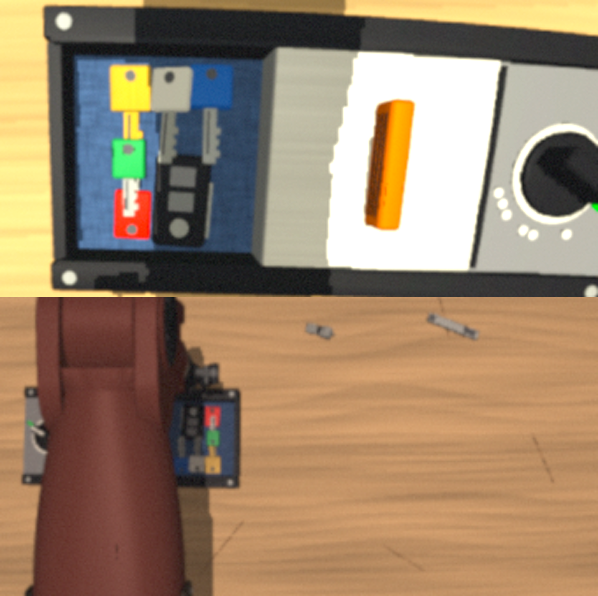

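All six keys lie low in the well, and the whistle and opener are untouched. I'll shut the cover next, then turn the dial.

```bash
python3 - <<'E'
from h import *
r=cover(.0175,-.112); print(r)
if r[4]<-.103:
    print(dial(60,-20)); robot.move_pose([.61,.22,.30],[180,0,180]); robot.pause(.3); C,im=shot("wrist","end")
    cv2.imwrite("pics/endz.png",cv2.convertScaleAbs(cv2.resize(im[:200],(800,312),interpolation=cv2.INTER_CUBIC),alpha=1.3))
print(robot.observe()["time"])
E
```

```text
(0.01230095036775712, True, 0.012519647686861389, array([0.18103561, 2.01503018, 4.70212348]), np.float64(-0.1087))
(0.011471486295068063, 0.011662690284638231, array([ 4.90889951, -8.73296139,  4.71376074]), array([-1.62843595, -1.11002087, -0.02445681]))
112.85
```

View pics/endz.png

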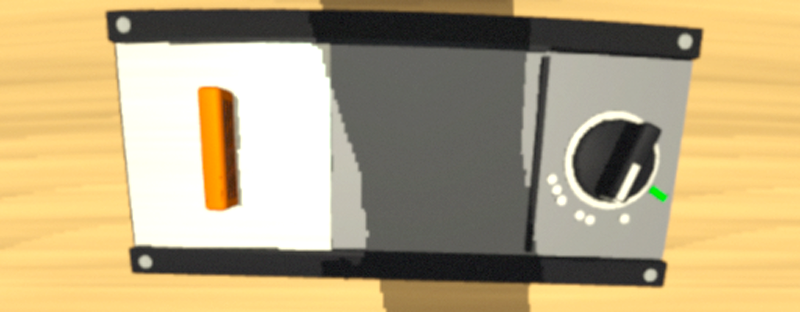

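The cover is shut where it started (grip at (217,148)). The white line runs (636,167)→(620,201), about 20–25° clockwise of the box's +x, pointing at the two dots at (585,218).

```bash
python3 -c "
from plant import robot
print(robot.job_done())"
```

```text
the job is handed in; nothing more can be done
None
```

All six keys are locked in the box, with the cover shut and the dial on two dots, and the job is handed in at about 113 s; along the way I mistakenly set the car fob down on the open cover and had to move it into the well.

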